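Lock the sample carrier to its dock with the linch pin

ROBOT

A 7-joint arm with a two-finger parallel gripper is mounted at the origin on the work surface; the furniture and walls round the work are solid. World frame = base frame: x ahead of the robot, y to its left, z up, the work surface at z = 0. Lengths are in mm, angles in rad, forces in N, time in s.
With the tool pointing down it reaches from about 425 to 1025 mm from the base axis. Payload 3.6 kg.
Tool frame: the origin (TCP) lies at the very end of the fingers, on their centre line; the grasp point (between the pads) lies 19 mm behind it; z points along the fingers, y is the line along which they close (so a half turn about z gives the same grasp; the last joint's range is limited). The gripper opens to 85 mm and grips with 20 to 120 N. Pads are 22 mm wide; open, the fingers measure 114 mm over their backs; the gripper's body (76 mm by 85 mm) begins 54 mm behind the grasp point. The pads swing forward as they close: fully open they stand 13 mm farther back than shut.
Start: joints at [-1.359, 0.591, 0.048, 1.609, -0.033, 0.943, -0.034], TCP at [218.261, 691.369, 231.302] pointing down, gripper open.
Joint ranges: [-2.69, 2.69], [-0.47, 2.24], [-1.27, 1.36], [0.19, 2.51], [-1.53, 4.68], [0.08, 2.07], [-3.09, 3.09]. Speed limits (rad/s): [2.57, 2.57, 3.14, 3.14, 3.14, 3.14, 3.14].

INTERFACE

Orientations are given as a rotation vector (axis times angle).
In Python, from cell import arm gives the robot as it stands.
- The arm moves only by the tool jog_arm, never from a script. Its argument "moves" is a list of rows, each an object with "hand": the finger opening in mm, from 0 to 85.4; "travel": the shift along the world's x, y, z in mm, a list of three; "rot": the turn, a rotation vector about the world's x, y, z in rad, a list of three. In form: [{"hand": hand, "travel": [dx, dy, dz], "rot": [wx, wy, wz]}, ...]. A call has 1 to 20 rows; each row shifts and turns the commanded pose from where the row before left it; what a row does not reach is not made up. A row lasts 1/12 s, in which the tool goes at most 41.7 mm and 7.16 degrees, less where a joint would pass 70% of its speed; a pose out of reach is approached as far as the arm can. A call with a gripper value outside its range is refused whole. The fingers move at their own pace and stop on an object; "squeeze" is the grip in N (left out, the last holds). Time passes only in rows, so rows that do not move let the fingers close. It gives the time, the measured TCP pose, the force, the opening and the grip force at its end, in the units of the state.
- arm.observe(): the state, without advancing time (a new reading comes with each control period).
- arm.get_image(name): name is "side" or "top" or "wrist"; returns a dict with "img" (384x512x3 uint8, blue, green, red), "intrinsics" (3x3 intrinsics, pixels), "xyz" and "attitude" of the camera in the world. Camera axes: x right, y up, looking along -z (the intrinsics and any distortion apply to the point x, -y, -z); pixel columns grow to the right and rows downward; lengths in mm; the calibration is good to about 2 mm. The wrist camera is an equidistant fisheye: a pixel r from the principal point sees the ray r / f radians off the axis. A picture is of the moment at which its call begins. There is no depth.
- arm.job_done(): hands the job in; it is judged then, once.
The state is a dict: "time": time; "joints": joint angles; "joint_vel": joint speeds; "joint_efforts": joint torques, N m; "eef_pos": TCP position; "tcp_rot": TCP orientation; "contact_force": force on the tool from outside, world axes, zero at the start; "wrist_torque": the same for the moment, N m; "finger_gap": opening from 0.0 (shut) to 1.0 (fully open); "gripper_force": force on a finger pad.
Only numpy, scipy, OpenCV 4.12 (cv2) and the standard library are available. Lean on these libraries where they do the work, as an engineer would, in place of code of your own. Each camera call takes 0.05 s, during which the arm holds its last target. There are 200 camera calls.

TASK

Lock the blue sample carrier to its dock: push the dock's linch pin fully home through the carrier's eye, and only then flip its sprung brass ring over the upright cheeks so that it snaps down over the pin's end. Leave the pin and ring of the empty spare dock as they are.

Things in the scene. Friction and masses are not known exactly. Their poses are not given: they have to be found in the camera images.
- lock_pin_head (a point): centre of the dark head (disc 28 mm across, 10 mm thick, 62 mm above the desk) of the steel pin on the dock with the blue carrier. Its y axis is level, along the pin: the end of the pin is 57 mm toward -y, and it is pushed toward -y through grey cheeks and blue eye (34 mm wide in x, 35 mm thick in all, tops 78 mm above the desk); the carrier tray is at +x, under 30 mm high, z is up
- lock_pin (a joint): how far that pin is pushed in, m: 0 to 0.005 at the start, 0.042 at its stop, fully home, head 1 mm from the near cheek. About 2 N of friction; it stays where left
- lock_ring (a joint): angle of that pin's brass ring, rad: 0 standing open, 1.4 closed, lying level round the cheeks and the pin's end. An over-centre spring (about 1 N at the bow) holds it at either stop; past 0.5 it snaps closed by itself. Push the bow toward -y and down with its arc to flip it (a dead level push can bind by friction when the ring is low)
- lock_ring_bow (a point): middle of the ring's bow (cross wire). The ring is a U of 5 mm wire, 61 mm wide in x, hinged about x through the head's centre, and moves with the pin; the bow is 62 mm from the hinge: when open 61 mm above the head's centre and 11 mm toward -y of it, when closed level with it, 62 mm toward -y
- spare_ring_bow (a point): middle of the bow of the open ring on the empty spare dock, an equal dock and pin without carrier 0.17 to 0.3 m to the left or right of the other; to be left alone. Its pin head's centre is 61 mm below and 11 mm toward that dock's +y

How it is judged:
By the outcome, as a careful person would: the job done as asked, in the order asked, and still so for the second after the job is handed in, with the robot touching nothing.
It also fails if it takes over 35 s, if anything falls off the work surface, if the arm or the gripper's body presses on something with over 40 N, if the wrist force passes 120 N, or if a joint passes its speed limit or range.

## Working session

There is one attempt and no reset: what is moved stays moved. The work goes in short steps, Python scripts to look and compute and a tool call to move; the robot and the scene stay as the last step left them, time stands still between calls to the robot, and variables do not carry over. Pictures are saved under pics/ and viewed, at most 10 in all, crops included, and the job is handed in when it is done.

Besides the shell and the picture viewer there is one more tool, called after "Emit:" as name(argument=value, ...), one argument or row to a line, values as JSON. jog_arm: Moves the arm, as the interface text tells. Its arguments: {"type":"object","properties":{"moves":{"type":"array"},"squeeze":{"type":"number"}},"required":["moves"]}

```bash
mkdir -p pics
cat > h.py <<'E'
import numpy as np, cv2
from cell import arm
from scipy.spatial.transform import Rotation as R
def rot(a):
    a=np.array(a,float)
    return a if a.shape==(3,3) else (R.from_rotvec(a).as_matrix() if a.size==3 else R.from_quat(a).as_matrix())
def ray(d,u,v):
    K=np.array(d['intrinsics']);x=(u-K[0,2])/K[0,0];y=(v-K[1,2])/K[1,1]
    r=rot(d['attitude'])@np.array([x,-y,-1.]);return np.array(d['xyz']),r/np.linalg.norm(r)
def onz(d,u,v,z):
    o,r=ray(d,u,v);return o+r*(z-o[2])/r[2]
def proj(d,p):
    K=np.array(d['intrinsics']);c=rot(d['attitude']).T@(np.array(p)-np.array(d['xyz']))
    return K[0,0]*c[0]/-c[2]+K[0,2],K[1,1]*-c[1]/-c[2]+K[1,2]
def tri(d1,p1,d2,p2):
    A=0;b=0;L=[ray(d1,*p1),ray(d2,*p2)]
    for o,r in L:
        M=np.eye(3)-np.outer(r,r);A=A+M;b=b+M@o
    p=np.linalg.solve(A,b);return p,[np.linalg.norm((np.eye(3)-np.outer(r,r))@(p-o)) for o,r in L]
E
python3 - <<'E'
from h import *
for n in ("top","side"):
    d=arm.get_image(n);np.save(n,d,allow_pickle=True);cv2.imwrite(f'pics/{n}0.png',d['img'])
    print(n,d['xyz'],d['attitude'],d['intrinsics'])
s=arm.observe();print(s['eef_pos'],s['tcp_rot'],s['time'])
E
```

```text
top [360.886121   122.84420776 954.78591638] [ 0.14809767 -0.16074982 -1.5458037 ] [[436.45997155   0.         252.39210339]
 [  0.         436.45997155 188.51341443]
 [  0.           0.           1.        ]]
side [394.95225243 774.49802342 663.65782484] [ 0.0853933  -1.30837778 -2.68342168] [[453.49959387   0.         248.42257472]
 [  0.         453.49959387 195.33303798]
 [  0.           0.           1.        ]]
[218.00374299 690.64619926 230.23582365] [-0.47831802 -3.10474464  0.00323482] 0.1
```

View pics/top0.png

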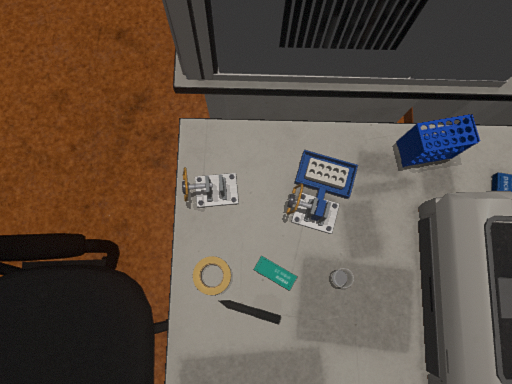

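View pics/side0.png

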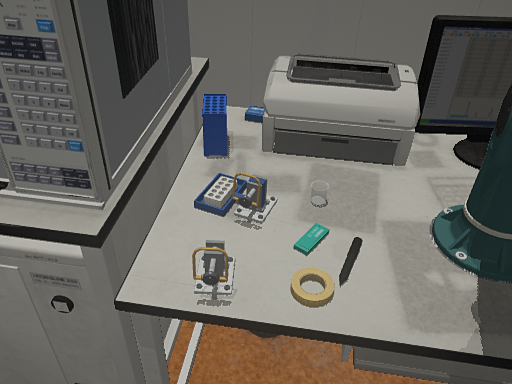

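The top view shows the target dock near (312,207), with its blue carrier tray at (326,174), and the spare dock near (208,189). In the side view the target is near (252,197) and the spare near (212,270). I'll enlarge both for detail.

Run:
```python
from h import *
t=np.load('top.npy',allow_pickle=True).item();s=np.load('side.npy',allow_pickle=True).item()
a=cv2.resize(t['img'][145:240,270:365],(400,400),interpolation=cv2.INTER_CUBIC)
b=cv2.resize(s['img'][160:230,205:285],(400,350),interpolation=cv2.INTER_CUBIC)
b=cv2.copyMakeBorder(b,0,50,0,0,0)
cv2.imwrite('pics/crop1.png',np.hstack([a,b]))
for u,v in ((312,207),(326,174),(208,189)): print(onz(t,u,v,30).round())
```

```text
[508. -12.  30.]
[581. -43.  30.]
[543. 213.  30.]
```

View pics/crop1.png

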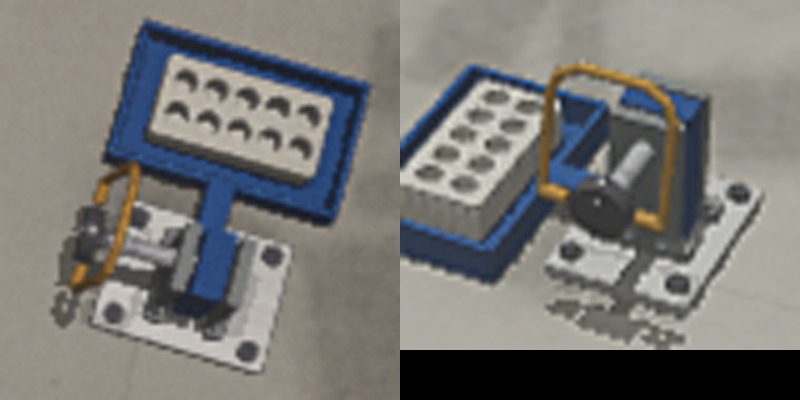

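The crop shows the target dock clearly. In the top view the pin head is at about (291,200) and the bow mid at about (299,197). In the side view the head is at about (245,202) and the bow mid at about (249,174). The pin runs towards image right, slightly down, in the top view.

Run:
```python
from h import *
t=np.load('top.npy',allow_pickle=True).item();s=np.load('side.npy',allow_pickle=True).item()
T=lambda x,y:(270+x/400*95-.5,145+y/400*95-.5)
S=lambda x,y:(205+(x-400)/5-.5,160+y/5-.5)
h,e=tri(t,T(90,232),s,S(600,210));print('head',h.round(1),np.round(e,1), onz(t,*T(90,232),62).round(1),onz(s,*S(600,210),62).round(1))
b,e=tri(t,T(124,222),s,S(612,69));print('bow',b.round(1),np.round(e,1))
# base-plate screws (z~6): TL(138,216) BL(115,313) TR(272,256) BR(248,351)
P=[onz(t,*T(*q),7)[:2] for q in ((138,216),(115,313),(272,256),(248,351))]
print(np.round(P,1))
for a in (P[2]-P[0],P[3]-P[1],P[0]-P[1],P[2]-P[3]): print(np.degrees(np.arctan2(a[1],a[0])),np.linalg.norm(a))
# tray edges z~28
q=[onz(t,*T(*q),28)[:2] for q in ((148,20),(370,85),(105,160),(330,222))]
for a in (q[1]-q[0],q[3]-q[2]):print(np.degrees(np.arctan2(a[1],a[0])))
```

```text
head [516.6  36.8  61.2] [1. 1.] [517.5  36.9  62. ] [515.4  37.9  62. ]
bow [511.9  27.7 128. ] [1. 1.]
[[536.2   6.4]
 [484.7  18.6]
 [516.3 -63.6]
 [466.3 -50.3]]
-105.81000723127175 72.81398402654524
-104.97501977581652 71.28623429271605
-13.290565179589661 52.867767187520144
-14.937364688631838 51.78383170632288
-105.78957564520633
-104.62616931476263
```

```bash
cat >> h.py <<'E'
A=np.radians(-105.2); F=np.array([np.cos(A),np.sin(A),0]); X=np.array([-F[1],F[0],0]); Z=np.array([0,0,1.])
H=np.array([516.5,37.3,62])
def want(tilt): # tool z = down tilted toward push direction F
    z=-np.cos(tilt)*Z+np.sin(tilt)*F
    o=[]
    for s in (1,-1):
        y=s*X;o.append(np.column_stack([np.cross(y,z),y,z]))
    return o
def state():
    s=arm.observe();p=np.array(s['eef_pos']);M=rot(s['tcp_rot']);return s,p,M
def turn(M,tilt): return min((R.from_matrix(W@M.T).as_rotvec() for W in want(tilt)),key=np.linalg.norm)
def loc(p): d=np.array(p)-H; return np.array([d@X,-(d@F),d[2]]).round(1) # local x,y,z about initial head
E
python3 - <<'E'
from h import *
s,p,M=state();print(M.round(2),s['joints'][-1],X.round(3),F.round(3))
print('turn',turn(M,np.radians(25)).round(3)); g=H-F*50+[0,0,-5]; print('goal',g.round(1),(g-p).round(1))
E
```

```text
[[-0.95  0.3  -0.  ]
 [ 0.3   0.95 -0.  ]
 [-0.   -0.   -1.  ]] -0.03372437474712959 [ 0.965 -0.262  0.   ] [-0.262 -0.965  0.   ]
turn [-0.421 -0.233 -1.504]
goal [529.6  85.6  57. ] [ 311.6 -605.1 -173.2]
```

Emit:
jog_arm(
  moves=[
    {"hand":0,"travel":[15.5,-27.5,0],"rot":[-0.021,-0.0117,-0.0752]},
    {"hand":0,"travel":[15.5,-27.5,0],"rot":[-0.021,-0.0117,-0.0752]},
    {"hand":0,"travel":[15.5,-27.5,0],"rot":[-0.021,-0.0117,-0.0752]},
    {"hand":0,"travel":[15.5,-27.5,0],"rot":[-0.021,-0.0117,-0.0752]},
    {"hand":0,"travel":[15.5,-27.5,0],"rot":[-0.021,-0.0117,-0.0752]},
    {"hand":0,"travel":[15.5,-27.5,0],"rot":[-0.021,-0.0117,-0.0752]},
    {"hand":0,"travel":[15.5,-27.5,0],"rot":[-0.021,-0.0117,-0.0752]},
    {"hand":0,"travel":[15.5,-27.5,0],"rot":[-0.021,-0.0117,-0.0752]},
    {"hand":0,"travel":[15.5,-27.5,0],"rot":[-0.021,-0.0117,-0.0752]},
    {"hand":0,"travel":[15.5,-27.5,0],"rot":[-0.021,-0.0117,-0.0752]},
    {"hand":0,"travel":[15.5,-27.5,0],"rot":[-0.021,-0.0117,-0.0752]},
    {"hand":0,"travel":[15.5,-27.5,0],"rot":[-0.021,-0.0117,-0.0752]},
    {"hand":0,"travel":[15.5,-27.5,0],"rot":[-0.021,-0.0117,-0.0752]},
    {"hand":0,"travel":[15.5,-27.5,0],"rot":[-0.021,-0.0117,-0.0752]},
    {"hand":0,"travel":[15.5,-27.5,0],"rot":[-0.021,-0.0117,-0.0752]},
    {"hand":0,"travel":[15.5,-27.5,0],"rot":[-0.021,-0.0117,-0.0752]},
    {"hand":0,"travel":[15.5,-27.5,0],"rot":[-0.021,-0.0117,-0.0752]},
    {"hand":0,"travel":[15.5,-27.5,0],"rot":[-0.021,-0.0117,-0.0752]},
    {"hand":0,"travel":[15.5,-27.5,0],"rot":[-0.021,-0.0117,-0.0752]},
    {"hand":0,"travel":[15.5,-27.5,0],"rot":[-0.021,-0.0117,-0.0752]},
  ],
)

```text
time: 1.77
eef_pos: [528.4, 140.3, 231.0]
tcp_rot: [2.252, 1.717, -0.497]
contact_force: [1.1, 0.1, 0.0]
finger_gap: -0.001
gripper_force: 0.0
```

Run:
```python
from h import *
s,p,M=state();print(s['time'],p,loc(p),s['finger_gap'],s['contact_force'])
print('turn',turn(M,np.radians(25)).round(3)); g=H-F*50+[0,0,-5]; print((g-p).round(1))
```

```text
1.7667 [528.43047271 140.34065741 231.00219824] [-15.5 102.6 169. ] -0.0007431376555057296 [1.13467009 0.06750545 0.00556021]
turn [0.001 0.003 0.002]
[   1.2  -54.8 -174. ]
```

Emit:
jog_arm(
  moves=[
    {"hand":0,"travel":[0,-8,-14.5],"rot":[0,0,0]},
    {"hand":0,"travel":[0,-8,-14.5],"rot":[0,0,0]},
    {"hand":0,"travel":[0,-8,-14.5],"rot":[0,0,0]},
    {"hand":0,"travel":[0,-8,-14.5],"rot":[0,0,0]},
    {"hand":0,"travel":[0,-8,-14.5],"rot":[0,0,0]},
    {"hand":0,"travel":[0,-8,-14.5],"rot":[0,0,0]},
    {"hand":0,"travel":[0,-2,-14.5],"rot":[0,0,0]},
    {"hand":0,"travel":[0,-2,-14.5],"rot":[0,0,0]},
    {"hand":0,"travel":[0,-2,-14.5],"rot":[0,0,0]},
    {"hand":0,"travel":[0,0,-14.5],"rot":[0,0,0]},
    {"hand":0,"travel":[0,0,-14.5],"rot":[0,0,0]},
    {"hand":0,"travel":[0,0,-14.5],"rot":[0,0,0]},
    {"hand":0,"travel":[0,0,0],"rot":[0,0,0]},
  ],
)

```text
time: 2.85
eef_pos: [526.6, 87.6, 54.7]
tcp_rot: [2.249, 1.722, -0.501]
contact_force: [-0.9, 0.7, -0.5]
finger_gap: 0.002
gripper_force: 0.0
```

Run:
```python
from h import *
s,p,M=state();print(s['time'],p,loc(p),s['contact_force'])
t=arm.get_image('top');d=arm.get_image('side')
a=cv2.resize(t['img'][145:240,250:345],(400,400),interpolation=cv2.INTER_CUBIC)
b=cv2.resize(d['img'][150:230,205:285],(400,400),interpolation=cv2.INTER_CUBIC)
cv2.imwrite('pics/crop2.png',np.hstack([a,b]))
```

```text
2.85 [526.63607182  87.55464239  54.65088114] [-3.4 51.2 -7.3] [-0.93175556  0.66005083 -0.48288929]
```

View pics/crop2.png

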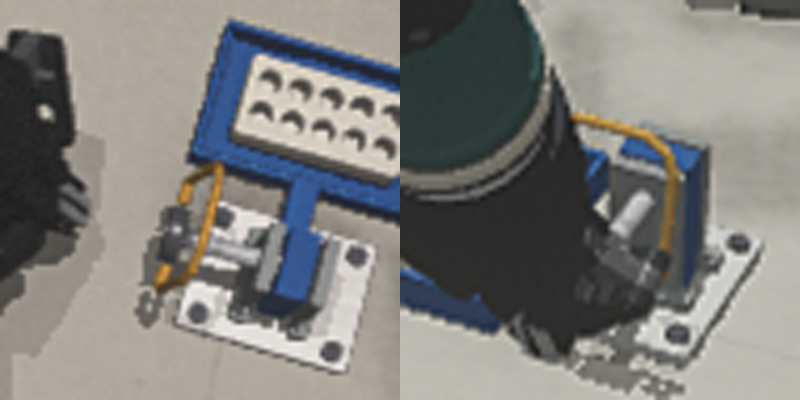

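The picture shows the fingertip at crop (85,205), in line with the head at (170,235) along the pin. There's about 35 mm of gap left. Now I'll push.

Emit:
jog_arm(
  moves=[
    {"hand":0,"travel":[1,-8,1],"rot":[0,0,0]},
    {"hand":0,"travel":[0,-8,1],"rot":[0,0,0]},
    {"hand":0,"travel":[-2.1,-7.7,0],"rot":[0,0,0]},
    {"hand":0,"travel":[-2.1,-7.7,0],"rot":[0,0,0]},
    {"hand":0,"travel":[-1.3,-4.8,0],"rot":[0,0,0]},
    {"hand":0,"travel":[-1.3,-4.8,0],"rot":[0,0,0]},
    {"hand":0,"travel":[-1.3,-4.8,0],"rot":[0,0,0]},
    {"hand":0,"travel":[-1.3,-4.8,0],"rot":[0,0,0]},
    {"hand":0,"travel":[-1.3,-4.8,0],"rot":[0,0,0]},
  ],
)

```text
time: 3.7
eef_pos: [518.8, 32.3, 59.3]
tcp_rot: [2.25, 1.722, -0.493]
contact_force: [-0.3, 2.6, 1.8]
finger_gap: -0.002
gripper_force: 1.2
```

Run:
```python
from h import *
s,p,M=state();f=np.array(s['contact_force']);print(s['time'],p,loc(p),f.round(1),'along F',f@F)
```

```text
3.7 [518.82879746  32.31438564  59.2744258 ] [ 3.6 -4.2 -2.7] [-0.3  2.6  1.8] along F -2.4600539361985017
```

Emit:
jog_arm(
  moves=[
    {"hand":0,"travel":[-1.7,-3.7,-0.2],"rot":[0,0,0]},
    {"hand":0,"travel":[-1.7,-3.7,-0.2],"rot":[0,0,0]},
    {"hand":0,"travel":[-1.7,-3.7,-0.2],"rot":[0,0,0]},
    {"hand":0,"travel":[-1.2,-2.8,0],"rot":[0,0,0]},
    {"hand":0,"travel":[-0.8,-2.9,0],"rot":[0,0,0]},
  ],
)

```text
time: 4.12
eef_pos: [511.9, 15.0, 58.6]
tcp_rot: [2.25, 1.721, -0.494]
contact_force: [1.4, 2.0, -0.0]
finger_gap: 0.001
gripper_force: 1.1
```

Run:
```python
from h import *
s,p,M=state();f=np.array(s['contact_force']);print(s['time'],p,loc(p),f.round(1),'along F',f@F)
```

```text
4.1167 [511.86987716  15.04074602  58.64689419] [  1.4 -22.7  -3.4] [ 1.4  2.  -0. ] along F -2.276619633088653
```

Emit:
jog_arm(
  moves=[
    {"hand":0,"travel":[-0.6,-1.9,0],"rot":[0,0,0]},
    {"hand":0,"travel":[-0.6,-1.9,0],"rot":[0,0,0]},
  ],
)

```text
time: 4.28
eef_pos: [511.5, 13.5, 58.5]
tcp_rot: [2.251, 1.722, -0.49]
contact_force: [2.5, 11.0, 7.1]
finger_gap: -0.001
gripper_force: 5.5
```

Emit:
jog_arm(
  moves=[
    {"hand":0,"travel":[-0.6,-1.9,0],"rot":[0,0,0]},
  ],
)

```text
time: 4.37
eef_pos: [511.6, 13.5, 58.4]
tcp_rot: [2.251, 1.725, -0.487]
contact_force: [1.3, 15.4, 9.8]
finger_gap: -0.001
gripper_force: 7.4
```

Emit:
jog_arm(
  moves=[
    {"hand":0,"travel":[-0.6,-1.9,0],"rot":[0,0,0]},
  ],
)

```text
time: 4.45
eef_pos: [511.6, 13.3, 58.3]
tcp_rot: [2.251, 1.727, -0.484]
contact_force: [0.4, 18.8, 13.1]
finger_gap: 0.004
gripper_force: 9.3
```

Emit:
jog_arm(
  moves=[
    {"hand":0,"travel":[2.6,9.7,0],"rot":[0,0,0]},
    {"hand":0,"travel":[4,14.5,0],"rot":[0,0,0]},
    {"hand":0,"travel":[4,14.5,5],"rot":[0,0,0]},
    {"hand":0,"travel":[4,14.5,20],"rot":[0,0,0]},
    {"hand":0,"travel":[4,14.5,20],"rot":[0,0,0]},
    {"hand":0,"travel":[0,0,20],"rot":[0,0,0]},
    {"hand":0,"travel":[0,0,0],"rot":[0,0,0]},
  ],
)

```text
time: 5.03
eef_pos: [528.9, 76.0, 126.2]
tcp_rot: [2.249, 1.72, -0.491]
contact_force: [-0.1, -1.1, 0.3]
finger_gap: -0.003
gripper_force: 0.0
```

Run:
```python
from h import *
s,p,M=state();f=np.array(s['contact_force']);print(s['time'],p,loc(p),f.round(1))
print('turn',turn(M,np.radians(-15)).round(3)); g=H+F*12+[0,0,116-62]; print('goal',g.round(1),(g-p).round(1))
t=arm.get_image('top');d=arm.get_image('side')
np.save('top1',t,allow_pickle=True);np.save('side1',d,allow_pickle=True)
a=cv2.resize(t['img'][145:240,270:365],(400,400),interpolation=cv2.INTER_CUBIC)
b=cv2.resize(d['img'][150:230,205:285],(400,400),interpolation=cv2.INTER_CUBIC)
cv2.imwrite('pics/crop3.png',np.hstack([a,b]))
```

```text
5.0333 [528.89330952  75.98342762 126.15554025] [ 1.8 40.6 64.2] [-0.1 -1.1  0.3]
turn [ 0.674 -0.177  0.001]
goal [513.4  25.7 116. ] [-15.5 -50.3 -10.2]
```

View pics/crop3.png

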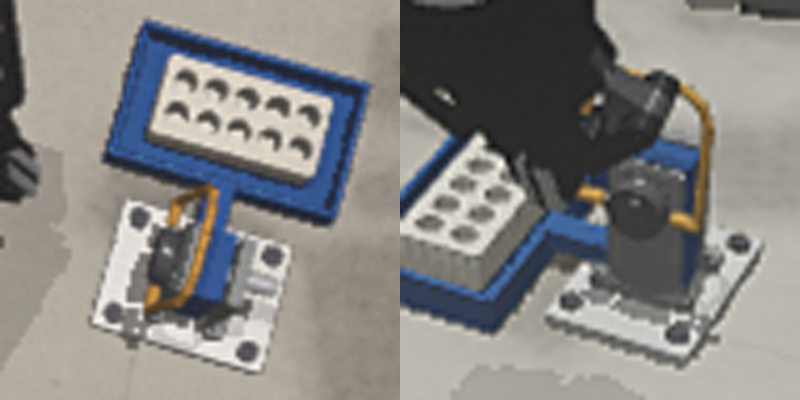

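The picture shows the pin home: the head is against the near cheek and the pin's end sticks out at (262,285). The ring is still open, with bow mid at about (203,247) in the top crop.

Emit:
jog_arm(
  moves=[
    {"hand":0,"travel":[0,0,0],"rot":[0.096,-0.0253,0]},
    {"hand":0,"travel":[-2,-6,-1],"rot":[0.096,-0.0253,0]},
    {"hand":0,"travel":[-2.5,-8,-1],"rot":[0.096,-0.0253,0]},
    {"hand":0,"travel":[-2.5,-8,-2],"rot":[0.096,-0.0253,0]},
    {"hand":0,"travel":[-2.5,-8,-2],"rot":[0.096,-0.0253,0]},
    {"hand":0,"travel":[-2.5,-8,-2],"rot":[0.096,-0.0253,0]},
    {"hand":0,"travel":[-2.5,-8,-2],"rot":[0.096,-0.0253,0]},
    {"hand":0,"travel":[-1,-4,0],"rot":[0,0,0]},
    {"hand":0,"travel":[0,0,0],"rot":[0,0,0]},
  ],
)

```text
time: 5.88
eef_pos: [510.3, 23.2, 111.9]
tcp_rot: [-2.384, -1.803, -0.257]
contact_force: [0.5, 0.3, -0.2]
finger_gap: 0.002
gripper_force: 0.0
```

Run:
```python
from h import *
s,p,M=state();f=np.array(s['contact_force']);print(s['time'],p,loc(p),f.round(1),turn(M,np.radians(-15)).round(3))
t=np.load('top1.npy',allow_pickle=True).item();T=lambda x,y:(270+x/400*95-.5,145+y/400*95-.5)
print('bow',loc(onz(t,*T(203,247),123)),'head',loc(onz(t,*T(165,257),62)))
```

```text
5.8833 [510.32994746  23.17235085 111.90936063] [ -2.3 -15.3  49.9] [ 0.5  0.3 -0.2] [ 0.035 -0.02   0.009]
bow [ -2.9 -48.9  61. ] head [ -0.6 -38.9   0. ]
```

Emit:
jog_arm(
  moves=[
    {"hand":0,"travel":[-0.6,-6,0],"rot":[0,0,0]},
    {"hand":0,"travel":[-1,-6,0],"rot":[0,0,0]},
    {"hand":0,"travel":[-1.6,-5.8,0],"rot":[0,0,0]},
    {"hand":0,"travel":[-1.6,-5.8,-1.4],"rot":[0,0,0]},
    {"hand":0,"travel":[-1.5,-5.7,-2],"rot":[0,0,0]},
    {"hand":0,"travel":[-1.5,-5.4,-2.6],"rot":[0,0,0]},
  ],
)

```text
time: 6.38
eef_pos: [505.0, -5.6, 107.5]
tcp_rot: [-2.373, -1.82, -0.264]
contact_force: [0.8, 0.7, 1.7]
finger_gap: 0.003
gripper_force: 0.4
```

Emit:
jog_arm(
  moves=[
    {"hand":0,"travel":[-1.4,-5.2,-3.1],"rot":[0,0,0]},
    {"hand":0,"travel":[-1.3,-4.8,-3.7],"rot":[0,0,0]},
  ],
)

```text
time: 6.55
eef_pos: [502.1, -16.8, 100.4]
tcp_rot: [-2.375, -1.817, -0.264]
contact_force: [0.7, 0.6, 0.5]
finger_gap: 0.0
gripper_force: 0.1
```

Run:
```python
from h import *
s,p,M=state();f=np.array(s['contact_force']);print(s['time'],p,loc(p),f.round(1),f@F)
```

```text
6.55 [502.07221811 -16.81839411 100.35722887] [  0.3 -56.   38.4] [0.7 0.6 0.5] -0.7077128552837231
```

Emit:
jog_arm(
  moves=[
    {"hand":0,"travel":[-1.2,-4.5,-3.5],"rot":[0,0,0]},
    {"hand":0,"travel":[-1.2,-4.2,-3],"rot":[0,0,0]},
    {"hand":0,"travel":[-1.2,-4.2,-2],"rot":[0,0,0]},
    {"hand":0,"travel":[0,0,0],"rot":[0,0,0]},
    {"hand":0,"travel":[0,0,0],"rot":[0,0,0]},
  ],
)

```text
time: 6.97
eef_pos: [498.3, -29.8, 91.9]
tcp_rot: [-2.376, -1.815, -0.263]
contact_force: [0.0, -0.3, 0.8]
finger_gap: -0.0
gripper_force: 0.0
```

Emit:
jog_arm(
  moves=[
    {"hand":0,"travel":[1,4,8],"rot":[0,0,0]},
    {"hand":0,"travel":[2,8,20],"rot":[0,0,0]},
    {"hand":0,"travel":[4,16,30],"rot":[0,0,0]},
    {"hand":0,"travel":[6,25,30],"rot":[0,0,0]},
    {"hand":0,"travel":[6,25,30],"rot":[0,0,0]},
    {"hand":0,"travel":[6,25,20],"rot":[0,0,0]},
    {"hand":0,"travel":[6,25,0],"rot":[0,0,0]},
    {"hand":0,"travel":[0,0,0],"rot":[0,0,0]},
  ],
)

```text
time: 7.63
eef_pos: [531.3, 106.4, 233.4]
tcp_rot: [-2.364, -1.828, -0.274]
contact_force: [-0.4, 0.3, -0.2]
finger_gap: 0.0
gripper_force: 0.0
```

Run:
```python
from h import *
s,p,M=state();f=np.array(s['contact_force']);print(s['time'],p,loc(p),f.round(1))
t=arm.get_image('top');d=arm.get_image('side')
a=cv2.resize(t['img'][145:240,270:365],(400,400),interpolation=cv2.INTER_CUBIC)
b=cv2.resize(d['img'][150:230,205:285],(400,400),interpolation=cv2.INTER_CUBIC)
cv2.imwrite('pics/crop4.png',np.hstack([a,b]))
```

```text
7.6333 [531.26544878 106.35022609 233.41076742] [ -3.9  70.5 171.4] [-0.4  0.3 -0.2]
```

View pics/crop4.png

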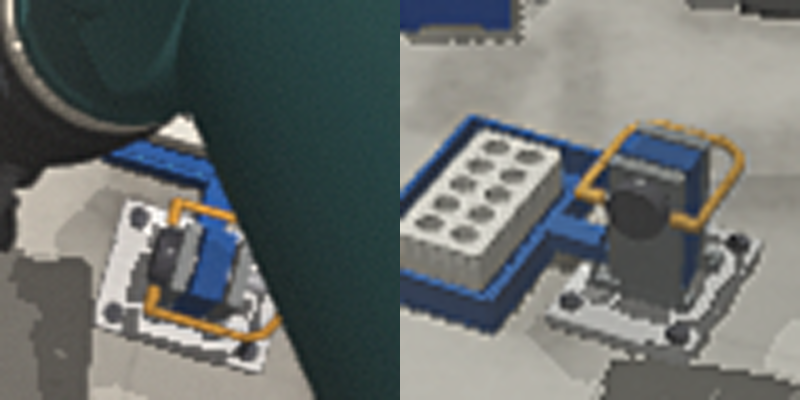

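The picture shows the ring lying down around the cheeks, with the pin still home. In the side crop the bow's near corner is at about (742,155). I'll check that it's level by projecting the closed pose, and confirm the spare dock hasn't moved.

Run:
```python
from h import *
d=arm.get_image('side')
for th in (1.1,1.4):
  a=th+.18
  for sx in (-30,30):
    u,v=proj(d,H+F*(39+62*np.sin(a))+X*sx+Z*62*np.cos(a));print(th,sx,round((u+.5-205)*5+400),round((v+.5-150)*5))
o=np.load('side.npy',allow_pickle=True).item()['img'];m=np.s_[235:300,185:240]
print('spare diff',np.abs(o[m].astype(int)-d['img'][m]).mean())
```

```text
1.1 -30 753 121
1.1 30 630 88
1.4 -30 753 151
1.4 30 632 118
spare diff 12.105734265734267
```

Run:
```python
from h import *
d=arm.get_image('side')
o=np.load('side.npy',allow_pickle=True).item()['img'];f=lambda i:cv2.resize(i[230:305,175:250],(400,400))
cv2.imwrite('pics/sp.png',np.hstack([f(o),f(d['img'])]))
```

```text
(no output)
```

View pics/sp.png

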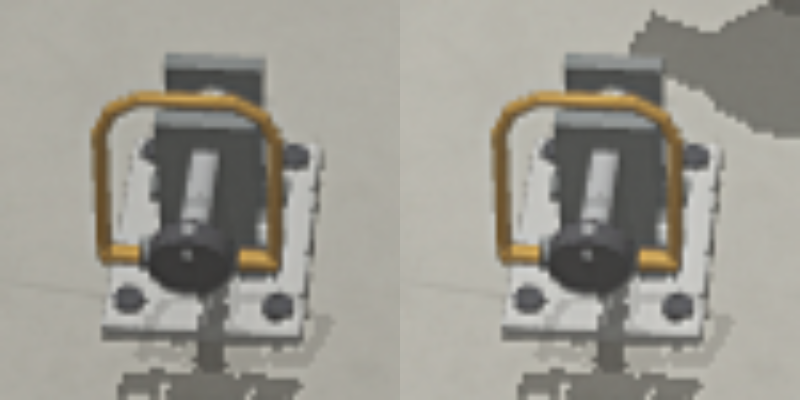

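The spare dock's head, near (190,255), and its ring look the same before and after. Only the arm's shadow differs.

```bash
python3 -c "
from cell import arm
print(arm.job_done())"
```

```text
the job is handed in; nothing more can be done
None
```

The blue carrier is locked: the pin was pushed to its stop first, then the ring was flipped and lies closed over the pin's end; the spare dock is unchanged, and the job is handed in (no verdict was returned).

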